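# Scrub out the varnish cups and set them on the board

## Task

The used varnish cups must be scrubbed out with the long bottle brush, the palest shade first and the darkest last so that no dark colour gets into a paler cup: in each cup push the brush down to the bottom, draw it up at least half the cup's height, and push it down to the bottom again. Then stand the brush back upright in its blue stand, and stand each cup in the middle of the cork pad of its own shade on the varnishing board, upright, its handle straight over the black line that runs to the front edge. There may be two or three cups; leave everything else on the bench where it is.

Things in the scene. Friction and masses are not known exactly. Their poses are not given: they have to be found in the camera images.
- cup_pale: pale varnish cup: cream enamel, straight-sided, open, loose, heavy-bottomed, 0.2 kg, 62 mm outside diameter, 56 mm inside, 100 mm tall, inner floor 5 mm above its underside. Origin: centre of its underside, z up. One bail handle on its own -x side, reaching 67 mm out from the cup's axis, 22 to 89 mm above the underside, 10 mm thick. May be absent
- pale_handle (a point): middle of the pale cup's handle, 62 mm from the cup's axis along the cup's own -x, 57 mm above its underside
- cup_amber: amber varnish cup: amber yellow enamel, straight-sided, open, loose, heavy-bottomed, 0.2 kg, 62 mm outside diameter, 56 mm inside, 100 mm tall, inner floor 5 mm above its underside. Origin: centre of its underside, z up. One bail handle on its own -x side, reaching 67 mm out from the cup's axis, 22 to 89 mm above the underside, 10 mm thick. May be absent
- amber_handle (a point): middle of the amber cup's handle, 62 mm from the cup's axis along the cup's own -x, 57 mm above its underside
- cup_brown: brown varnish cup: dark brown enamel, straight-sided, open, loose, heavy-bottomed, 0.2 kg, 62 mm outside diameter, 56 mm inside, 100 mm tall, inner floor 5 mm above its underside. Origin: centre of its underside, z up. One bail handle on its own -x side, reaching 67 mm out from the cup's axis, 22 to 89 mm above the underside, 10 mm thick. May be absent
- brown_handle (a point): middle of the brown cup's handle, 62 mm from the cup's axis along the cup's own -x, 57 mm above its underside
- brush: long bottle brush, 225 mm, 0.12 kg, loose, upright in the stand, head down. Origin: flat end (tip) of the head; z runs up to the handle. Head 85 mm long: bristles 49 mm across (no contact) round a rigid core 36 mm across; wire shank from 85 to 110 mm; square wooden handle 16 x 16 mm, sides along the brush's x and y, from 110 to 225 mm above the tip, red-ended
- stand: brush stand, fixed: blue ceramic pot, 72 mm outside, 62 mm inside, 85 mm tall, inner floor 6 mm above the bench; the brush stands freely on that floor. Origin: centre of its underside
- board: varnishing board, fixed: pale wood, 180 (x) x 390 (y) x 12 mm. Origin: centre of its underside; its front edge is its -x side, nearest the robot. Three round cork pads 74 mm across, 120 mm apart along y; from each a black line runs to the front edge, with chips of the shade (cream, amber, dark brown) on both sides of it
- pad_pale (a point): centre of the cork pad of the pale cup, on the board's top face; axes as the board's
- line_pale (a point): point on the black line of the pale pad, 62 mm from the pad's centre towards the board's front (-x), on the board's top face; it lies right under the middle of the handle when the cup stands correctly
- pad_amber (a point): centre of the cork pad of the amber cup, on the board's top face; axes as the board's
- line_amber (a point): point on the black line of the amber pad, 62 mm from the pad's centre towards the board's front (-x), on the board's top face; it lies right under the middle of the handle when the cup stands correctly
- pad_brown (a point): centre of the cork pad of the brown cup, on the board's top face; axes as the board's
- line_brown (a point): point on the black line of the brown pad, 62 mm from the pad's centre towards the board's front (-x), on the board's top face; it lies right under the middle of the handle when the cup stands correctly
- spirit_bottle: bystander: closed amber glass bottle, 48 mm diameter, 105 mm tall, origin under its centre
- rosin_jar: bystander: glass jar with black lid, 60 mm diameter, 65 mm tall, origin under its centre
- thumb_plane: bystander: small brass plane, 110 x 34 x 40 mm, origin under its centre
- cork_block: bystander: cork sanding block, 90 x 55 x 32 mm, origin under its centre
- gouge: bystander: gouge lying along its x, handle to its -x, reaching 160 mm to -x and 50 mm to +x of its origin, 27 mm high
- scroll: bystander: carved neck piece with scroll, 165 x 48 x 34 mm, origin under its middle

How it is judged:
On the way, in this order (a step that is already met when the one before it is completed fails the run):
1. the brush's tip is within 10 mm of the inner floor of the pale cup (horizontal distance between brush and cup_pale below 0.028 m and z of brush in the frame of cup_pale between -0.005 and 0.015 m), for 0.05 s.
2. the brush is drawn up the pale cup until its tip is at least 45 mm above the inner floor (horizontal distance between brush and cup_pale below 0.028 m and z of brush in the frame of cup_pale above -0.005 m and z of brush in the frame of cup_pale above 0.05 m), for 0.05 s.
3. the brush is pushed down to the floor of the pale cup a second time (all of step 1), for 0.05 s.
4. the brush's tip is within 10 mm of the inner floor of the amber cup (horizontal distance between brush and cup_amber below 0.028 m and z of brush in the frame of cup_amber between -0.005 and 0.015 m), for 0.05 s.
5. the brush is drawn up the amber cup until its tip is at least 45 mm above the inner floor (horizontal distance between brush and cup_amber below 0.028 m and z of brush in the frame of cup_amber above -0.005 m and z of brush in the frame of cup_amber above 0.05 m), for 0.05 s.
6. the brush is pushed down to the floor of the amber cup a second time (all of step 4), for 0.05 s.
7. the brush's tip is within 10 mm of the inner floor of the brown cup (horizontal distance between brush and cup_brown below 0.028 m and z of brush in the frame of cup_brown between -0.005 and 0.015 m), for 0.05 s.
8. the brush is drawn up the brown cup until its tip is at least 45 mm above the inner floor (horizontal distance between brush and cup_brown below 0.028 m and z of brush in the frame of cup_brown above -0.005 m and z of brush in the frame of cup_brown above 0.05 m), for 0.05 s.
9. the brush is pushed down to the floor of the brown cup a second time (all of step 7), for 0.05 s.
At the end, for the whole second after the job is handed in: Every cup present stands upright and at rest on the pad of its own shade, within 12 mm of the pad's centre, its handle over the black line (within 12 degrees), and the brush stands upright in its stand on the stand's floor (horizontal distance between cup_pale and pad_pale below 0.012 m and z of cup_pale in the frame of pad_pale between -0.004 and 0.004 m and horizontal distance between pale_handle and line_pale below 0.025 m and angle between the x axis of each of cup_pale, cup_amber, cup_brown and the x axis of board, either way round below 0.21 rad and angle between each of cup_pale, cup_amber, cup_brown's own z axis and vertical below 0.06 rad and linear speed of each of cup_pale, cup_amber, cup_brown, brush below 0.02 m/s and horizontal distance between cup_amber and pad_amber below 0.012 m and z of cup_amber in the frame of pad_amber between -0.004 and 0.004 m and horizontal distance between amber_handle and line_amber below 0.025 m and horizontal distance between cup_brown and pad_brown below 0.012 m and z of cup_brown in the frame of pad_brown between -0.004 and 0.004 m and horizontal distance between brown_handle and line_brown below 0.025 m and horizontal distance between brush and stand below 0.02 m and z of brush in the frame of stand between 0 and 0.012 m and angle between brush's own z axis and vertical below 0.2 rad); the robot touches nothing.
It fails at once if a bystander is moved more than 40 mm (distance of any of spirit_bottle, rosin_jar, thumb_plane, cork_block, gouge, scroll from where it was at the start of the episode above 0.04 m).
Of cup_pale, cup_amber, cup_brown only 2 to 3 are there at a start; the rules pass over those that are not, and their reading is None.
At some moment in a run one of cup_pale, cup_amber, cup_brown may be knocked a few centimetres aside while the robot is not near it.
It also fails if it takes over 210 s, if anything falls off the work surface, if the arm or the gripper's body presses on something with over 40 N, if the wrist force passes 120 N, or if a joint passes its speed limit or range.

## Robot

A 6-joint arm with a two-finger parallel gripper is mounted at the origin on the work surface. World frame = base frame: x ahead of the robot, y to its left, z up, the work surface at z = 0. Lengths are in m, angles in rad, forces in N, time in s.
With the tool pointing down it reaches from about 0.35 to 0.8 m from the base axis. Payload 7.3 kg.
Tool frame: the origin (TCP) lies between the finger pads; the fingertips stand 25 mm ahead of it and the grasp point (between the pads) lies 6 mm ahead of it (r.tip_extent is the distance from the TCP to the fingertips, in m); z points along the fingers, y is the line along which they close (so a half turn about z gives the same grasp; the last joint's range is limited). The gripper opens to 85 mm and grips with 20 to 120 N. Pads are 22 mm wide; open, the fingers measure 114 mm over their backs; the gripper's body (76 mm by 85 mm) begins 54 mm behind the grasp point. The pads swing forward as they close: fully open they stand 13 mm farther back than shut.
Start: joints at [1.093, 0.342, 1.524, -0, 1.275, -0.146], TCP at [0.171, 0.496, 0.256] pointing down, gripper open.
Joint ranges: [-2.53, 2.53], [-0.77, 2.02], [0.04, 2.7], [-1, 4.14], [0.28, 2.66], [-3.11, 3.11]. Speed limits (rad/s): [2.57, 2.57, 3.14, 3.14, 3.14, 3.14].

## Interface

Orientations are given as a unit quaternion [x, y, z, w].
In Python, from workcell import r, command_gripper, optics gives the robot as it stands. The module is installed in compiled form; this text tells all that it offers. Calls block until the motion is done:
- r.reach(position, orientation): joint-space move of the TCP to a pose.
- r.move_straight(position, orientation=None, speed=0.15, max_force=None): straight line of the TCP; orientation=None keeps the orientation; speed is the mean speed in m/s. With max_force (N) it stops when the force on the tool has changed by that much, and returns True; else False.
- r.movej(angles): joint-space move.
- command_gripper(opening, force=None): finger opening in m; force is the grip in N (None keeps the last); returns when the fingers have stopped.
- r.hold(seconds).
- r.solve_ik(position, orientation): joint angles nearest the present ones, or None.
- r.read_state(): the state.
- optics.get_image(name): name is "scene" or "top"; returns (picture, depth): 400x640x3 uint8, red, green, blue; 400x640 float32, m along the optical axis (not along the pixel's ray), 0 where there is no reading.
- optics.camera_model(name): a dict with "K" (3x3 intrinsics, pixels), "k1" (the pictures are not rectified: a ray, as slopes to the right and down, at radius r is drawn at 1 + k1 r^2 times it, then the intrinsics apply), "R" (3x3) and "t" (3): a world point X has camera coordinates R X + t. Camera axes: x right, y down, z forward; pixel columns grow to the right and rows downward; lengths in m; the calibration is good to about 2 mm. A picture is of the moment at which its call begins. camera_model takes no time and is no camera call.
A pose or a line that the arm cannot do raises r.PlanningError and nothing moves.
- r.finish_job(): hands the job in; it is judged then, once.
The state is a dict: "time_s": time; "joint_positions": joint angles; "dq": joint speeds; "tau": joint torques, N m; "eef_pos": TCP position; "eef_rot": TCP orientation; "contact_force": force on the tool from outside, world axes, zero at the start; "torque": the same for the moment, N m; "grip_width": finger opening in m; "grip_force": force on a finger pad.
Only numpy, scipy, OpenCV 4.12 (cv2) and the standard library are available. Lean on these libraries where they do the work, as an engineer would, in place of code of your own. Each camera call takes 0.05 s, during which the arm holds its last target. There are 200 camera calls.

## Working session

There is one attempt and no reset: what is moved stays moved. The work goes in short steps, each a Python script; the robot and the scene stay as the last script left them, time stands still between calls to the robot, and variables do not carry over. Pictures are saved under pics/ and viewed, at most 14 in all, crops included, and the job is handed in when it is done.

```bash
mkdir -p pics
cat > h.py <<'E'
import numpy as np, cv2
from workcell import r, command_gripper, optics
def snap(name, tag):
    im,d=optics.get_image(name); np.savez(f'pics/{tag}.npz',im=im,d=d)
    cv2.imwrite(f'pics/{tag}.png',im[:,:,::-1]); return im,d
def ray(m,u,v):
    K,k1=m['K'],m['k1']
    p=cv2.undistortPoints(np.array([[[u,v]]],float),np.array(K,float),np.array([k1,0,0,0,0.])).ravel()
    R=np.array(m['R']);t=np.array(m['t']); return -R.T@t, R.T@np.array([p[0],p[1],1.])
def px2z(name,u,v,z):
    c,d=ray(optics.camera_model(name),u,v); return c+d*(z-c[2])/d[2]
def cloud(name,d):
    m=optics.camera_model(name); K=np.array(m['K'],float)
    vv,uu=np.mgrid[0:400,0:640]
    p=cv2.undistortPoints(np.stack([uu,vv],-1).reshape(-1,1,2).astype(float),K,np.array([m['k1'],0,0,0,0.])).reshape(400,640,2)
    P=np.dstack([p[...,0]*d,p[...,1]*d,d]); P=(P-np.array(m['t']))@np.array(m['R'])
    P[d<=0]=np.nan; return P
E
python3 - <<'E'
from h import *
for n in('top','scene'):
    snap(n,n+'0'); m=optics.camera_model(n); print(n,m['K'],m['k1'],-np.array(m['R']).T@m['t'])
print(r.read_state()['time_s'],r.read_state()['eef_rot'],r.tip_extent)
E
```

```text
top [[439.17544881   0.         306.32200456]
 [  0.         439.17544881 196.91508209]
 [  0.           0.           1.        ]] -0.10562894869709537 [0.38836141 0.04946696 1.1899688 ]
scene [[382.29419858   0.         316.29534256]
 [  0.         382.29419858 195.41333998]
 [  0.           0.           1.        ]] -0.0022674940366486243 [ 1.35301182 -0.50422691  0.7031565 ]
0.1 [ 1.65138419e-01  9.86270145e-01 -6.77228436e-04 -2.10069787e-04] 0.025
```

View pics/top0.png

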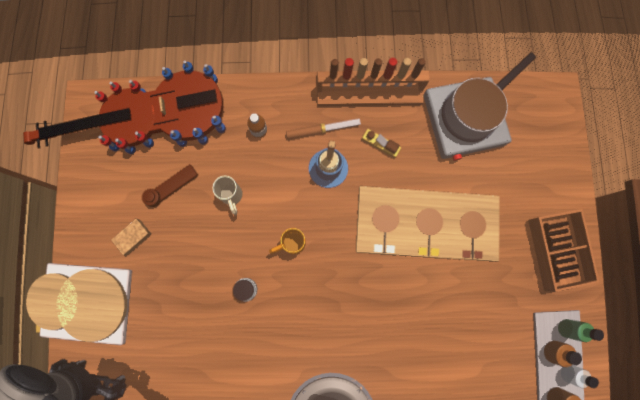

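View pics/scene0.png

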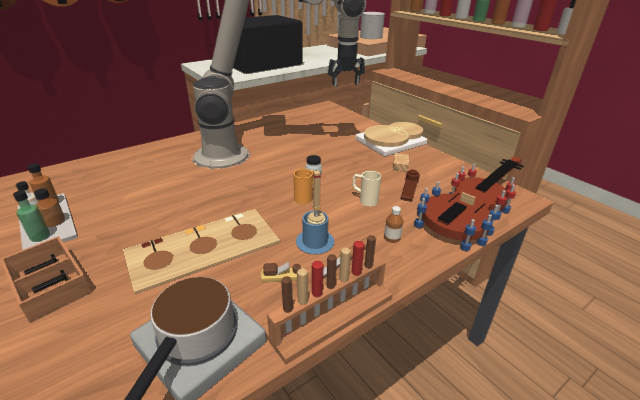

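The top view shows a pale cup at (225,188), an amber cup at (292,241), the brush in its stand at (329,162), the board at (428,224) and the rosin jar at (245,290). There is no brown cup. Next I'll enlarge the view and fit the depth data.

```bash
cat >> h.py <<'E'
def circ(xy):
    A=np.c_[2*xy,np.ones(len(xy))]; s=np.linalg.lstsq(A,(xy**2).sum(1),rcond=None)[0]
    return s[:2],np.sqrt(s[2]+s[:2]@s[:2])
def rim(P,c0,zlo,zhi,rad):
    """points of a band of heights near c0"""
    m=(np.abs(P[...,2]-(zlo+zhi)/2)<(zhi-zlo)/2)&(np.hypot(P[...,0]-c0[0],P[...,1]-c0[1])<rad)
    return P[m],m
def rimfit(P,c0,R=.0295,z=.1):
    """cup centre (rim points near z) and handle azimuth"""
    c=np.array(c0,float)
    from scipy.optimize import least_squares
    for _ in range(4):
        q,_m=rim(P,c,z-.006,z+.006,.05); q=q[:,:2]; d=np.hypot(*(q-c).T)
        q=q[d<.038]; 
        c=least_squares(lambda x:np.hypot(*(q-x).T)-R,c,loss='soft_l1',f_scale=.002).x
    hq,_m=rim(P,c,z-.06,z-.008,.072); d=hq[:,:2]-c; dd=np.hypot(*d.T); d=d[(dd>.04)]
    a=np.arctan2(np.median(d[:,1]),np.median(d[:,0])) if len(d) else None
    return c,a,len(q),len(d)
E
python3 - <<'E'
from h import *
z=np.load('pics/top0.npz');P=cloud('top',z['d'])
im=z['im'][:,:,::-1]
cv2.imwrite('pics/c1.png',cv2.resize(im[130:270,200:360],None,fx=5,fy=4.2857*1,interpolation=cv2.INTER_CUBIC)[:600])
cv2.imwrite('pics/c2.png',cv2.resize(im[180:265,350:505],None,fx=5,fy=5,interpolation=cv2.INTER_CUBIC))
for n,(u,v) in dict(pale=(225,186),amber=(292,239)).items():
    c0=px2z('top',u,v,.1)[:2]; print(n,c0,rimfit(P,c0))
for u,v in [(329,162),(331,150),(331,146),(385,218),(429,221),(473,224),(245,290),(257,122)]: print(u,v,P[v,u])
zs=np.load('pics/scene0.npz');Q=cloud('scene',zs['d'])
for u,v in [(317,175),(318,190),(317,200)]: print(u,v,Q[v,u])
for nm,C in(('t',P),('s',Q)):
  for n,(u,v) in dict(pale=(225,186),amber=(292,239)).items():
    c0=px2z('top',u,v,.1)[:2]
    try: print(nm,n,rimfit(C,c0))
    except Exception as e: print(e)
  s0=px2z('top',329,162,.085)[:2]
  q,_=rim(C,s0,.079,.091,.045);print(nm,'stand',s0,circ(q[:,:2]),len(q))
  q,_=rim(C,s0,.13,.24,.06);print('handle',len(q),[ (round(a,3),np.median(q[(q[:,2]>a)&(q[:,2]<a+.02)],0).round(4),np.ptp(q[(q[:,2]>a)&(q[:,2]<a+.02)],0).round(4)) for a in (.14,.17,.2,.22) if ((q[:,2]>a)&(q[:,2]<a+.02)).any()])
E
```

```text
pale [0.60049031 0.26268719] (array([0.59772381, 0.26476573]), np.float64(-2.815380851331971), 104, 54)
amber [0.46367704 0.09377347] (array([0.46204527, 0.09251591]), np.float64(1.9850565700615816), 92, 43)
329 162 [ 0.65970391 -0.00296641  0.09345848]
331 150 [ 0.66163497 -0.00318205  0.20130325]
331 146 [ 0.66189198 -0.00168071  0.23407933]
385 218 [ 0.52191109 -0.15442909  0.01264989]
429 221 [ 0.51117717 -0.27344689  0.01512681]
473 224 [ 0.50049068 -0.39477679  0.01487043]
245 290 [0.33878265 0.21555023 0.06544379]
257 122 [0.7712912  0.18278257 0.09260676]
317 175 [ 0.67457803 -0.00861357  0.22429787]
318 190 [ 0.6744663  -0.0046947   0.17820499]
317 200 [ 0.67560819 -0.00831576  0.14907764]
t pale (array([0.59772381, 0.26476573]), np.float64(-2.815380851331971), 104, 54)
t amber (array([0.46204527, 0.09251591]), np.float64(1.9850565700615816), 92, 43)
t stand [ 0.66179704 -0.00337089] (array([ 0.66611322, -0.00454842]), np.float64(0.02976922147226346)) 246
handle 111 [(0.14, array([ 0.6622, -0.0008,  0.1542]), array([0.0033, 0.0144, 0.0186])), (0.17, array([6.619e-01, 5.000e-04, 1.783e-01]), array([0.0073, 0.0139, 0.017 ])), (0.2, array([ 0.6618, -0.0023,  0.2075]), array([0.0045, 0.0117, 0.0182])), (0.22, array([ 0.6656, -0.004 ,  0.2303]), array([0.0154, 0.016 , 0.0149]))]
s pale (array([0.59680887, 0.26201933]), np.float64(-2.7914639758812894), 79, 48)
s amber (array([0.46190317, 0.0909434 ]), np.float64(1.9443870494878839), 75, 11)
s stand [ 0.66179704 -0.00337089] (array([ 0.66535157, -0.00655116]), np.float64(0.027934896461635852)) 239
handle 237 [(0.14, array([ 0.6735, -0.0098,  0.1495]), array([0.0163, 0.014 , 0.0196])), (0.17, array([ 0.6736, -0.01  ,  0.1797]), array([0.0191, 0.014 , 0.0196])), (0.2, array([ 0.6735, -0.0085,  0.2097]), array([0.0159, 0.0145, 0.0198])), (0.22, array([ 0.672 , -0.0085,  0.227 ]), array([0.0196, 0.014 , 0.0109]))]
```

View pics/c1.png

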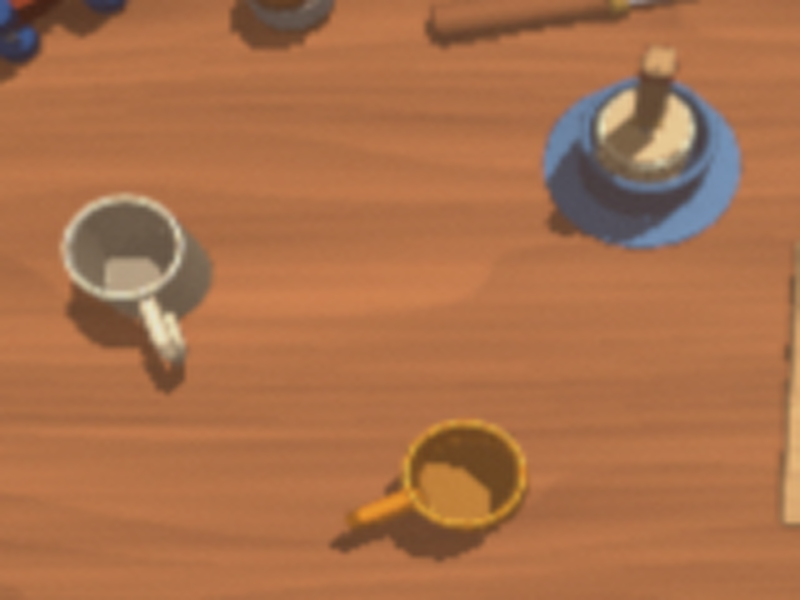

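View pics/c2.png

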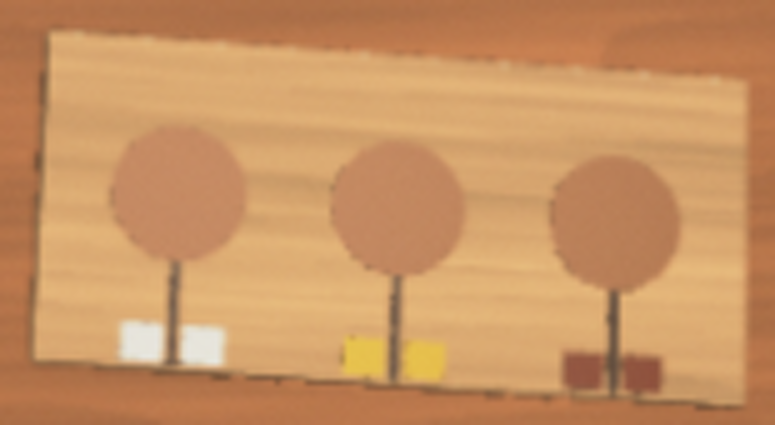

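The crops show the pad centres at (385.4,218.2), (429.2,221.2) and (472.8,224.2) in full-picture pixels, with the lines running to the front edge. The cup handles are clear. Next I'll fit the board and the brush handle, then grasp the brush.

Run:
```python
from h import *
from scipy.optimize import least_squares
f=lambda x,y:(350+(x+.5)/5-.5,180+(y+.5)/5-.5)
pads=np.array([px2z('top',*f(*p),.012)[:2] for p in [(179,193),(398,208),(616,223)]])
ends=np.array([px2z('top',*f(*p),.012)[:2] for p in [(172,364),(394,382),(613,397)]])
d=pads[0]-pads[2]; yaw=np.arctan2(-d[0],d[1]); print(pads,np.linalg.norm(d),yaw,[np.arctan2(*(a-b)[::-1]) for a,b in zip(pads,ends)])
pts=[]
for n in('top','scene'):
    z=np.load(f'pics/{n}0.npz');C=cloud(n,z['d'])
    q,_=rim(C,(.667,-.004),.13,.222,.03);pts.append(q[:,:2])
def res(p,xy):
    c,s=np.cos(p[2]),np.sin(p[2]); l=(xy-p[:2])@np.array([[c,-s],[s,c]]); return np.abs(l).max(1)-.008
for xy in (pts[0],pts[1],np.vstack(pts)):
    b=min((least_squares(res,[*np.array([.667,-.004]),a],args=(xy,),loss='soft_l1',f_scale=.002) for a in np.linspace(-.7,.7,9)),key=lambda s:s.cost); print(len(xy),b.x,b.cost)
print(px2z('top',331.7,143.3,.231))
print('scene top-end ray', px2z('scene',318,171,.231))
```

```text
[[ 0.52142106 -0.15560471]
 [ 0.51094857 -0.27482448]
 [ 0.50023021 -0.3952612 ]] 0.2405915316944483 -0.08819242727652983 [np.float64(-0.08260246232942761), np.float64(-0.07896140433050779), np.float64(-0.08713635676619395)]
66 [ 0.66980478 -0.00298781  1.25413414] 1.1740688669325914e-05
203 [ 0.66690162 -0.0041908  -0.14745308] 0.00010932518500266281
269 [ 0.66770353 -0.00424057 -0.19256945] 0.00021298208358106022
[ 0.6690752  -0.00359547  0.231     ]
scene top-end ray [ 0.66892262 -0.00150397  0.231     ]
```

```bash
cat >> h.py <<'E'
from scipy.spatial.transform import Rotation as Ro
def down(a,pos):
    """quaternion: tool down, closing line at azimuth a (half turn free; wrist joint kept near 0)"""
    best=None
    for b in (a,a+np.pi):
        y=np.array([np.cos(b),np.sin(b),0]);zz=np.array([0,0,-1.]);x=np.cross(y,zz)
        q=Ro.from_matrix(np.c_[x,y,zz]).as_quat(); j=r.solve_ik(list(pos),q)
        if j is not None and (best is None or abs(j[5])<best[0]): best=(abs(j[5]),q)
    return best[1]
E
python3 - <<'E'
from h import *
c=(.668,-.004); q=down(np.pi/2-.17,(*c,.33)); print(r.solve_ik([*c,.33],q))
command_gripper(.07,30)
r.reach([*c,.33],q); 
print(r.move_straight([*c,.212],speed=.1,max_force=8))
command_gripper(.0,40)
s=r.read_state();print(s['grip_width'],s['eef_pos'],s['contact_force'],s['time_s'])
print(r.move_straight([*c,.36],speed=.12))
s=r.read_state();print(s['grip_width'],s['eef_pos'],s['contact_force'],s['torque'],s['time_s'])
snap('scene','s1');im,d=snap('top','t1');P=cloud('top',d)
for n,c0 in dict(pale=(.5973,.263),amber=(.462,.092)).items(): print(n,rimfit(P,c0))
Q=cloud('scene',np.load('pics/s1.npz')['d'])
for n,c0 in dict(pale=(.5973,.263),amber=(.462,.092)).items(): print(n,rimfit(Q,c0))
E
```

```text
[-1.20607969e-01  5.90867507e-01  9.22873012e-01 -4.44089210e-16
  1.62785213e+00 -1.52140430e+00]
False
0.015737457680846622 [ 0.66814581 -0.00408422  0.21225814] [-0.36337881 -0.27838458  1.7977054 ] 4.7833
False
0.015901592929245208 [ 0.66782487 -0.00398188  0.35904201] [-0.14260211  0.51515747 -1.78206603] [-0.00225122  0.00880173 -0.03139595] 6.1667
pale (array([0.59777381, 0.26488371]), np.float64(-2.8100806710787585), 103, 53)
amber (array([0.46204174, 0.09218767]), np.float64(1.979475001696537), 30, 43)
pale (array([0.59732151, 0.26189884]), np.float64(-2.8014975295615274), 78, 47)
amber (array([0.46170891, 0.09101396]), None, 57, 0)
```

View pics/s1.png

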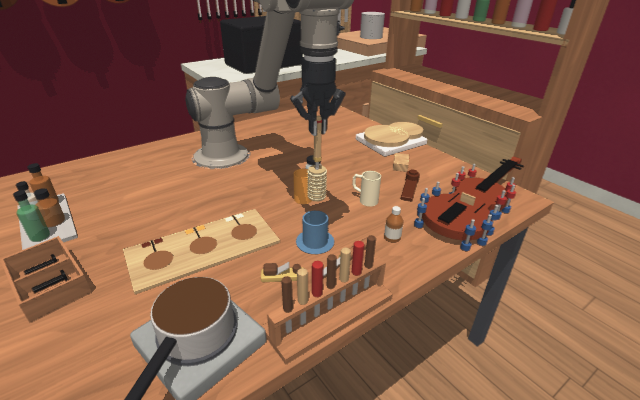

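The brush hangs upright and clear of the stand. Next I'll scrub the pale cup, then measure the amber cup again and scrub it.

```bash
cat >> h.py <<'E'
OFF=.2063
def scrub(c):
    q=r.read_state()['eef_rot']
    def go(z,sp,f=None):
        h=r.move_straight([c[0],c[1],z],q,speed=sp,max_force=f); s=r.read_state()
        print('tip',(s['eef_pos'][2]-OFF).round(4),'F',s['contact_force'].round(1),h,round(s['time_s'],1))
    r.move_straight([c[0],c[1],.36],q,speed=.2)
    go(OFF+.09,.12); go(OFF+.008,.07,8); r.hold(.2)
    go(OFF+.070,.08); r.hold(.2); go(OFF+.008,.07,8); r.hold(.2); go(.36,.12)
def locate(tag,c0s):
    out={}
    for n in('top','scene'):
        im,d=snap(n,n+tag);C=cloud(n,d)
        for k,c0 in c0s.items():
            try: out[n,k]=rimfit(C,c0)
            except Exception as e: out[n,k]=str(e)
            print(n,k,out[n,k])
    return out
E
python3 - <<'E'
from h import *
scrub((.5974,.2634))
locate('2',dict(pale=(.5973,.263),amber=(.462,.092)))
E
```

```text
tip 0.0909 F [-0.  -0.2 -1.1] False 8.5
tip 0.0086 F [-0.7  1.1 -1.8] False 9.8
tip 0.0693 F [-0.3  0.7 -0.7] False 10.9
tip 0.0086 F [ 0.4  0.2 -1. ] False 12.2
tip 0.1528 F [-0.2  0.  -1.8] False 13.7
top pale (array([0.59787173, 0.26505868]), np.float64(-2.8077858498571837), 54, 55)
top amber (array([0.46204536, 0.09260561]), np.float64(1.9830563543347637), 91, 42)
scene pale (array([0.59774477, 0.26241755]), np.float64(-2.7969365513275095), 77, 47)
scene amber (array([0.46143747, 0.09108928]), np.float64(1.9486305098726828), 74, 21)
```

View pics/scene2.png

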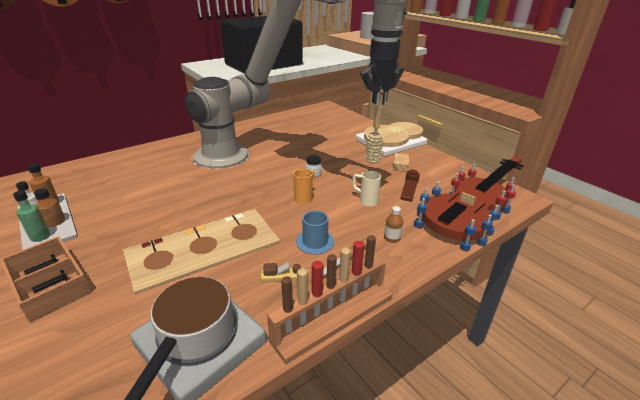

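Both cups are where they were and the brush is still straight. Next comes the amber scrub, then the brush goes back.

Run:
```python
from h import *
scrub((.4618,.0919))
q=r.read_state()['eef_rot']
r.move_straight([.667,-.005,.36],q,speed=.2)
print(r.move_straight([.667,-.005,.25],q,speed=.12,max_force=10))
print(r.move_straight([.667,-.005,.2105],q,speed=.03,max_force=4)); s=r.read_state(); print(s['eef_pos'],s['contact_force'])
command_gripper(.05); r.hold(.3)
r.move_straight([.667,-.005,.34],q,speed=.1)
print(r.move_straight([.60,.10,.40],q,speed=.2))
locate('3',dict(pale=(.5973,.263),amber=(.462,.092))); print(r.read_state()['time_s'])
```

```text
tip 0.0905 F [-0.  -0.2 -1.4] False 15.8
tip 0.0084 F [-0.3 -0.3 -0.6] False 17.1
tip 0.0695 F [-0.8 -0.1 -1.9] False 18.2
tip 0.0084 F [-0.8  0.2 -2.4] False 19.4
tip 0.153 F [ 0.7  0.5 -1.6] False 21.0
False
True
[ 0.66692219 -0.0049954   0.21223614] [0.07843175 0.71638304 5.92670561]
False
top pale (array([0.59783752, 0.26476541]), None, 28, 0)
top amber (array([0.462, 0.092]), None, 0, 0)
scene pale (array([0.59684829, 0.26207749]), np.float64(-2.819679584483275), 78, 47)
scene amber (array([0.46153926, 0.09099384]), np.float64(1.999585329016397), 72, 3)
27.625
```

View pics/scene3.png

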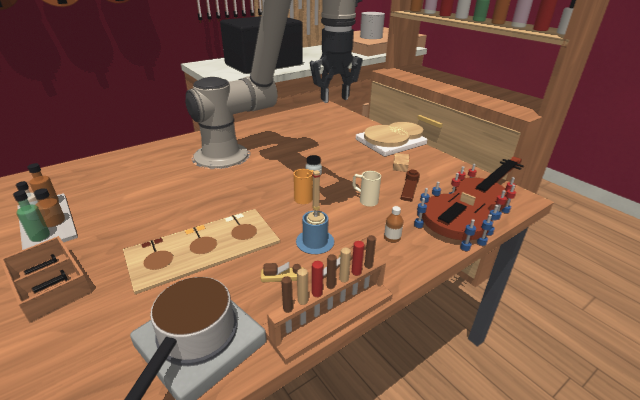

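View pics/top3.png

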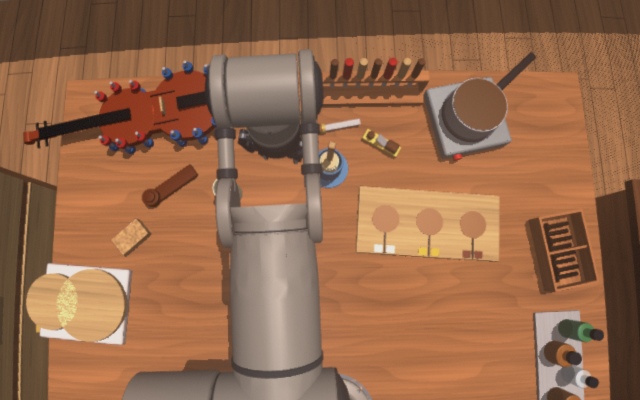

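The brush is back upright in its stand, at (315,215) in the scene view, and nothing else has moved. Next I'll move the pale cup.

```bash
cat >> h.py <<'E'
YB=-.086
def mv(c,az,pad,via=None):
    a=az+np.pi/2; delta=(np.pi+YB-az+np.pi)%(2*np.pi)-np.pi; cand=[]
    for b in (a,a+np.pi):
        y=np.array([np.cos(b),np.sin(b),0]);z=np.array([0,0,-1.])
        q=Ro.from_matrix(np.c_[np.cross(y,z),y,z]); q2=Ro.from_rotvec([0,0,delta])*q
        j1=r.solve_ik([*c,.2],q.as_quat()); j2=r.solve_ik([*pad,.2],q2.as_quat())
        if j1 is not None and j2 is not None: cand.append((max(abs(j1[5]),abs(j2[5])),q.as_quat(),q2.as_quat()))
    m,q,q2=min(cand,key=lambda t:t[0]); print('delta',delta,'q6max',m)
    command_gripper(.085,30)
    r.reach([*c,.22],q)
    if r.move_straight([*c,.078],q,speed=.08,max_force=6): print('TOUCH',r.read_state()['eef_pos']); return
    command_gripper(.04,40); s=r.read_state(); print('w',s['grip_width'],s['grip_force'])
    r.move_straight([*c,.24],q,speed=.12)
    print('w',r.read_state()['grip_width'])
    if via is not None: r.move_straight([*via,.24],q,speed=.2)
    r.move_straight([*pad,.24],q2,speed=.15)
    r.move_straight([*pad,.12],q2,speed=.12)
    print(r.move_straight([*pad,.088],q2,speed=.03,max_force=5)); s=r.read_state(); print(s['eef_pos'],s['contact_force'])
    command_gripper(.085); r.hold(.2)
    r.move_straight([*pad,.22],q2,speed=.1)
    print(r.read_state()['time_s'])
E
python3 - <<'E'
from h import *
mv((.5974,.2632),-2.81,(.5214,-.1556),via=(.52,.1))
r.reach([.50,.30,.40],r.read_state()['eef_rot'])
locate('4',dict(amber=(.462,.092)))
P=cloud('top',np.load('pics/top4.npz')['d']);Q=cloud('scene',np.load('pics/scene4.npz')['d'])
for C in(P,Q): print(rimfit(C,(.5214,-.1556),z=.112))
E
```

```text
delta -0.4175926535897929 q6max 1.536891550580946
w 0.06220865557082027 44.01262667030096
w 0.06214620042319304
True
[ 0.52118621 -0.15547846  0.09059876] [-0.48893067 -0.23335839  3.43618081]
41.25
top amber (array([0.44632108, 0.07861808]), np.float64(0.9019456275210909), 25, 38)
scene amber (array([0.44119251, 0.1049821 ]), np.float64(-0.6334966944236575), 22, 89)
(array([ 0.52157744, -0.15246741]), np.float64(3.0081913949966905), 103, 55)
(array([ 0.52153456, -0.15531406]), np.float64(3.0686239059617844), 104, 2)
```

View pics/top4.png

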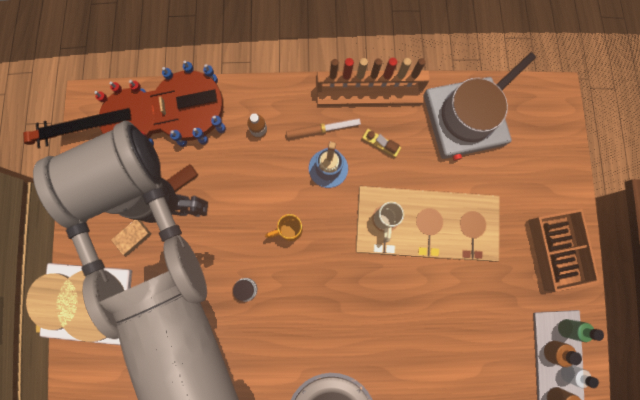

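The pale cup is on its pad with the handle over the line. The amber cup has been knocked to about (289,227), so I'll measure it again and check whether it's at rest.

Run:
```python
from h import *
r.hold(.3)
c0=px2z('top',289,226,.1)[:2];print(c0)
locate('5',dict(amber=c0))
```

```text
[0.49615439 0.10089514]
top amber (array([0.49687462, 0.10022304]), np.float64(1.8931799796787778), 94, 48)
scene amber (array([0.49637094, 0.09881686]), np.float64(1.872641496829433), 51, 35)
```

Run:
```python
from h import *
mv((.4966,.0995),1.89,(.5110,-.2749))
r.reach([.50,.30,.40],r.read_state()['eef_rot'])
P={}
for n in('top','scene'):
    im,d=snap(n,n+'6');C=cloud(n,d)
    for c in((.5214,-.1556),(.511,-.2749)): print(n,rimfit(C,c,z=.112))
a=np.load('pics/top6.npz')['im'][130:270,300:510,::-1];b=np.load('pics/scene6.npz')['im'][140:300,100:420,::-1]
a=cv2.resize(a,(450,300),interpolation=3);b=cv2.resize(b,(450,225),interpolation=3)
cv2.imwrite('pics/c6.png',np.vstack([a,b]))
s=r.read_state();print(s['time_s'],s['contact_force'])
```

```text
delta 1.1655926535897931 q6max 2.1104031445221887
w 0.062161412642097 42.85213842988014
w 0.06278392506115069
True
[ 0.51089384 -0.27485474  0.09053786] [-1.13296511  0.50652424  4.70609867]
56.25
top (array([ 0.52160481, -0.1525743 ]), np.float64(3.0035704232844895), 100, 53)
top (array([ 0.51292252, -0.27322408]), np.float64(3.036205483116521), 124, 48)
scene (array([ 0.52147374, -0.15531872]), np.float64(3.0699703591828635), 106, 2)
scene (array([ 0.51260746, -0.27596591]), np.float64(3.0557198991495045), 119, 3)
58.5083 [ 0.23425117 -0.29566356  0.34395121]
```

View pics/c6.png

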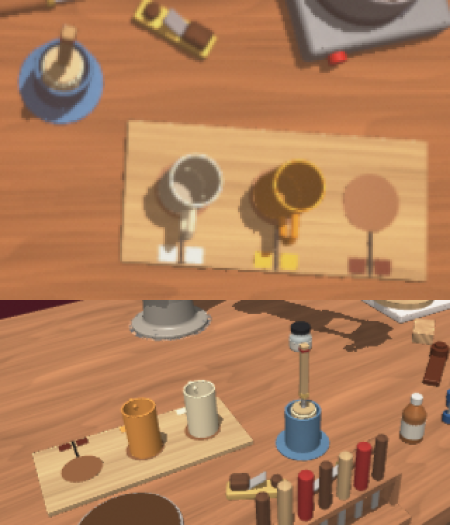

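Both cups stand centred on their own pads with handles over the lines, and the brush is upright in its stand. I'm handing in.

```bash
python3 -c "
from h import *
print(r.finish_job())"
```

```text
the job is handed in; nothing more can be done
None
```

I scrubbed the pale cup and then the amber one (there was no brown cup), put the brush back upright in its stand and stood both cups on their own pads about 3 mm or less off centre, handles over the lines; the job is handed in at about 59 s, but no verdict came back.

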